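Show a plate's edge to the scanner

TASK

Without picking anything up, push the brass cover plate along its lane on the raised ledge until about a third of its length sticks out past the ledge's open end, over the black light bar, lying flat and not falling off. Then press the green button on the scanner's control box all the way down and let it go. Leave the black plate in the other lane and everything else on the bench where they are.

Things in the scene. Friction and masses are not known exactly. Their poses are not given: they have to be found in the camera images.
- ledge: fixed raised aluminium ledge, 194 mm (its x) by 300 mm (its y), flat top 60 mm above the table. Origin on the table under its centre. Lanes run along its y; the open end, with a 22 mm tall black light bar below it, is at y = -150 mm. Three green ribs (6 mm wide, 10 mm tall) at x = -94, 0, +94 mm make two 88 mm lanes centred at x = -47 and +47 mm, with no wall at either end
- open_end (a point): middle of the ledge's open end, at the level of its top (60 mm above the table)
- brass_plate: the loose brass cover plate, 76 mm (its x) by 110 mm (its y, along the lane) by 6 mm thick, about 0.4 kg, lying flat in one of the two lanes; origin at the centre of its underside
- brass_mid (a point): the brass plate's centre, half-way up its thickness
- black_plate: bystander: a black cover plate of the same size, in the other lane; origin at the centre of its underside
- snap_top (a point): centre of the top of the green push button, 32 mm across, which faces up on a grey control box (90 x 80 mm, 35 mm tall); it goes down 6 mm with about 4 N and springs back
- snap (a joint): travel of the green button in m: 0 released, 0.006 fully down
- door_knob: bystander: brass door knob standing upright, 48 mm across and 56 mm tall; origin at the centre of its foot
- cleaner: bystander: white bottle with blue label and cap, 60 mm across, 120 mm tall; origin at the centre of its foot
- collar: bystander: small brass ring lying flat, 52 mm across, 18 mm tall; origin at the centre of its underside
- plug: bystander: red masking plug, upright cylinder 34 mm across, 40 mm tall; origin at the centre of its foot
- driver: bystander: screwdriver with a red handle, about 200 mm long and under 35 mm tall, lying on the table beyond the ledge; origin near its middle
There are look-alikes about, which are no part of the job. What is shaped like the part that bears snap_top but brown is not meant.

How it is judged:
On the way, in this order (a step that is already met when the one before it is completed fails the run):
1. about a third of the brass plate sticks out past the open end, flat and at rest (y of brass_mid in the frame of ledge between -0.144 and -0.12 m and height (world z) of brass_mid between 0.058 and 0.068 m and angle between brass_mid's own z axis and vertical below 0.06 rad and linear speed of brass_plate below 0.02 m/s), for 0.2 s.
2. the green button is pressed down (value of joint snap above 0.0045 m), for 0.05 s.
At the end, for the whole second after the job is handed in: The brass plate lies flat on the ledge, at rest, with 25 to 49 mm of its 110 mm length past the open end; after it came to rest there the green button was pressed at least 4.5 mm and is released again (all of step 1 and value of joint snap below 0.0015 m); the robot touches nothing.
It fails at once if the brass plate is lifted off the ledge (more than 10 mm) (height (world z) of brass_mid above 0.073 m).
It fails at once if the brass plate tips or falls off the ledge (angle between brass_plate's own z axis and vertical above 0.3 rad or height (world z) of brass_mid below 0.05 m).
It fails at once if the black plate is moved more than 20 mm (distance of black_plate from where it was at the start of the episode above 0.02 m).
It fails at once if a bystander is moved more than 30 mm (distance of any of door_knob, cleaner, collar, plug, driver from where it was at the start of the episode above 0.03 m).
It also fails if it takes over 54 s, if anything falls off the work surface, if the arm or the gripper's body presses on something with over 40 N, if the wrist force passes 120 N, or if a joint passes its speed limit or range.

ROBOT

A 7-joint arm with a two-finger parallel gripper is mounted at the origin on the work surface. World frame = base frame: x ahead of the robot, y to its left, z up, the work surface at z = 0. Lengths are in m, angles in rad, forces in N, time in s.
With the tool pointing down it reaches from about 0.4 to 0.9 m from the base axis. Payload 5.5 kg.
Tool frame: the origin (TCP) lies midway between the tips of the shut fingers; the grasp point (between the pads) lies 19 mm behind it (grip_point_offset is the distance from the TCP to the grasp point, in m); z points along the fingers, y is the direction in which the jaws open and shut (so a half turn about z gives the same grasp; the last joint's range is limited). The gripper opens to 92 mm and grips with 3 to 60 N. Pads are 19 mm wide; open, the fingers measure 130 mm over their backs; the gripper's body (75 mm by 190 mm) begins 47 mm behind the grasp point.
Start: joints at [1.364, 0.501, -0.427, 1.55, 0.221, 1.138, -0.21], TCP at [0.294, -0.58, 0.227] pointing down, gripper open.
Joint ranges: [-2.88, 2.88], [-0.31, 2.03], [-1.54, 1.56], [0.2, 2.42], [-1.41, 4.55], [0.19, 2.02], [-2.57, 2.57]. Speed limits (rad/s): [2.57, 2.57, 3.14, 3.14, 3.14, 3.14, 3.14].

INTERFACE

Orientations are given as a rotation vector (axis times angle).
In Python, from bench import * gives the robot as it stands.
- The arm moves only by the tool step_arm, never from a script. Its argument "plan" is a list of rows, each an object of numbers: "x", "y", "z": the shift along the tool's x, y, z in m; "rx", "ry", "rz": the turn, a rotation vector about the tool's x, y, z in degrees; "gripper": the finger opening in m, from 0 to 0.0918. A call has 1 to 12 rows; each row is the pose to reach, as a shift and turn from the pose measured when the call began, along the tool's axes at that moment; what a row does not reach only later rows make up. A row lasts 1/10 s, in which the tool goes at most 50 mm and 8.59 degrees, less where a joint would pass 70% of its speed; a pose out of reach is approached as far as the arm can. A call with a gripper value outside its range is refused whole. The fingers move at their own pace and stop on an object; "newtons" is the grip in N (left out, the last holds). Time passes only in rows, so rows that repeat a pose let the fingers close. It gives the time, the measured TCP pose, the force and the opening at its end, in the units of the state.
- read_state(): the state, without advancing time (a new reading comes with each control period).
- read_camera(name): name is "side" or "top"; returns the picture (480x640x3 uint8, red, green, blue); there is no depth.
- camera_model(name): a dict with "intrinsics" (3x3 intrinsics, pixels), "k1" (the pictures are not rectified: a ray, as slopes to the right and down, at radius r is drawn at 1 + k1 r^2 times it, then the intrinsics apply), "extrinsics" (4x4, takes a point from camera to world coordinates). Camera axes: x right, y down, z forward; pixel columns grow to the right and rows downward; lengths in m; the calibration is good to about 2 mm. A picture is of the moment at which its call begins. camera_model takes no time and is no camera call.
- finish_job(): hands the job in, once; it reports no verdict.
The state is a dict: "time_s": time; "qpos": joint angles; "qvel": joint speeds; "joint_efforts": joint torques, N m; "eef_pos": TCP position; "tcp_rot": TCP orientation; "force": force on the tool from outside, world axes, zero at the start; "wrist_torque": the same for the moment, N m; "opening": finger opening in m.
Only numpy, scipy, OpenCV 4.12 (cv2) and the standard library are available. Lean on these libraries where they do the work, as an engineer would, in place of code of your own. Each camera call takes 0.05 s, during which the arm holds its last target. There are 200 camera calls.

## Working session

There is one attempt and no reset: what is moved stays moved. The work goes in short steps, Python scripts to look and compute and a tool call to move; the robot and the scene stay as the last step left them, time stands still between calls to the robot, and variables do not carry over. Pictures are saved under pics/ and viewed, about 8 in all and at most 12, crops included, and the job is handed in when it is done.

Besides the shell and the picture viewer there is one more tool, called after "Request:" as name([rows], argument=value, ...), one row to a line, values as JSON. step_arm: Moves the arm, as the interface text tells. Its arguments: {"type":"object","properties":{"plan":{"type":"array"},"newtons":{"type":"number"}},"required":["plan"]}

```bash
mkdir -p pics; cat > h.py <<'E'
from bench import *
import numpy as np, cv2
from scipy.spatial.transform import Rotation as R
def snap(n,f):
    im=read_camera(n); cv2.imwrite('pics/'+f,im[:,:,::-1]); return im
def px2w(n,u,v,z):
    m=camera_model(n);K=np.array(m['intrinsics']);E=np.array(m['extrinsics'])
    d=cv2.undistortPoints(np.array([[[u,v]]],float),K,np.array([m['k1'],0,0,0.]))[0,0]
    r=E[:3,:3]@[d[0],d[1],1]; o=E[:3,3]; return o+r*(z-o[2])/r[2]
def w2px(n,p):
    m=camera_model(n);K=np.array(m['intrinsics']);E=np.linalg.inv(np.array(m['extrinsics']))
    return cv2.projectPoints(np.array([p],float),cv2.Rodrigues(E[:3,:3])[0],E[:3,3],K,np.array([m['k1'],0,0,0.]))[0][0,0]
E
python3 - <<'E'
from h import *
snap('top','t0.png');snap('side','s0.png')
s=read_state();print(s['time_s'],s['eef_pos'],s['tcp_rot'],R.from_rotvec(s['tcp_rot']).as_matrix().round(3),s['opening'],camera_model('top'),camera_model('side'))
E
```

```text
0.1 [ 0.29390709 -0.57904303  0.22576719] [-3.05363428e+00 -7.30736238e-01  5.61933164e-04] [[ 0.892  0.453 -0.001]
 [ 0.453 -0.892  0.002]
 [ 0.    -0.002 -1.   ]] 0.09192014581583062 {'intrinsics': array([[496.36232419,   0.        , 319.03274311],
       [  0.        , 496.36232419, 246.37310175],
       [  0.        ,   0.        ,   1.        ]]), 'k1': -0.04943028959419461, 'extrinsics': array([[-0.00146776, -0.98546012,  0.16990054,  0.33906055],
       [-0.99995685,  0.00300493,  0.0087907 , -0.10022578],
       [-0.00917342, -0.16988031, -0.98542201,  1.2197151 ],
       [ 0.        ,  0.        ,  0.        ,  1.        ]])} {'intrinsics': array([[444.12296847,   0.        , 323.31373148],
       [  0.        , 444.12296847, 237.78339658],
       [  0.        ,   0.        ,   1.        ]]), 'k1': -0.040573650071919536, 'extrinsics': array([[-0.8581904 , -0.30042188,  0.41624023,  0.03062803],
       [-0.51297005,  0.47146963, -0.717341  ,  0.83547895],
       [ 0.0192603 , -0.82913394, -0.55871813,  0.78062422],
       [ 0.        ,  0.        ,  0.        ,  1.        ]])}
```

View pics/t0.png

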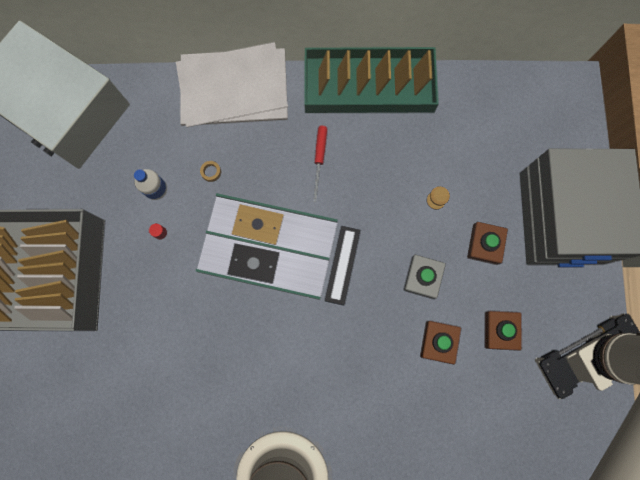

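View pics/s0.png

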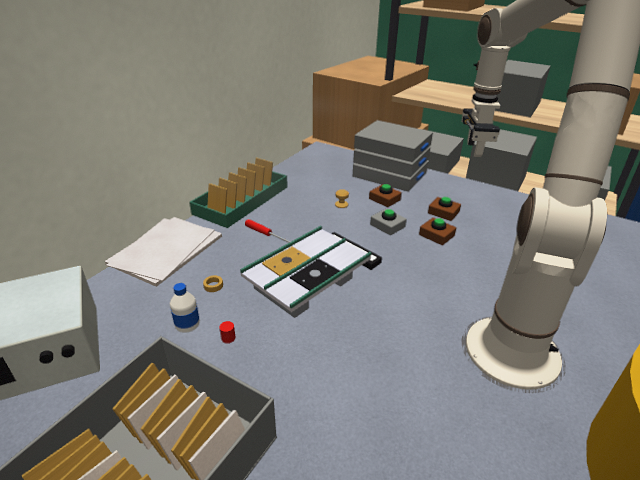

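The top view shows the brass plate at (258,224) in the far lane, the black plate at (254,263), and the light bar at (343,265). The green buttons are on a grey box (427,276) and on brown boxes at (491,242), (507,331) and (443,343). The grey box fits the description. I'll confirm it in an enlarged crop.

```bash
python3 - <<'E'
import cv2
im=cv2.imread('pics/t0.png')[185:310,190:450]
cv2.imwrite('pics/c0.png',cv2.resize(im,None,fx=3,fy=3,interpolation=cv2.INTER_CUBIC))
E
```

```text
(no output)
```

View pics/c0.png

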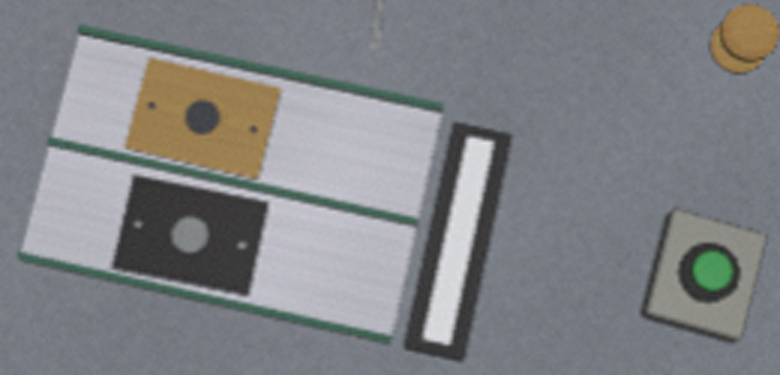

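The crop shows the brass plate with corners (149,58), (281,88), (259,179) and (126,150). The ledge's open end runs from (443,104) to (390,342). The grey box with the green button is at (713,270), so it's confirmed as the target.

```bash
cat >> h.py <<'E'
def cr(x,y,z): return px2w('top',190+(x+.5)/3-.5,185+(y+.5)/3-.5,z)
E
python3 - <<'E'
from h import *
from scipy.optimize import least_squares
# fit ledge pose from rib end tops
L=[(79,27,-97,150),(443,104,-97,-150),(49,141,0,150),(416,221,0,-150),(20,259,97,150),(390,342,97,-150)]
W=np.array([cr(a,b,.07)[:2] for a,b,_,_ in L])
best=None
for sg in(1,-1):
  M=np.array([(sg*x/1e3,sg*0+y/1e3) for _,_,x,y in L])
  f=lambda p:(M@R.from_euler('z',p[2]).as_matrix()[:2,:2].T+p[:2]-W).ravel()
  for t in(0,1.5,3,-1.5):
    r=least_squares(f,[.5,0,t])
    if best is None or r.cost<best[0].cost: best=(r,sg)
r,sg=best;print('ledge',r.x,'sg',sg,(r.fun*1e3).round(1))
A=R.from_euler('z',r.x[2]).as_matrix()[:2,:2]
tl=lambda p:(A.T@(np.array(p)[:2]-r.x[:2])*1e3).round(1)
B=[cr(*c,.066) for c in[(149,58),(281,88),(259,179),(126,150)]]
print('brass',[tl(b) for b in B],np.mean(B,0),tl(np.mean(B,0)))
print('ledge axes x,y',A[:,0],A[:,1])
for z in(.04,.045,.05,.055):
  w=cr(713,270,z);print(z,w,w2px('side',w))
print('knob',px2w('top',437,200,0.02))
im=cv2.imread('pics/s0.png')
hsv=cv2.cvtColor(im,cv2.COLOR_BGR2HSV)[195:235,370:410]
m=cv2.inRange(hsv,(50,80,40),(80,255,255));ys,xs=np.nonzero(m);print('side green',xs.mean()+370,ys.mean()+195,len(xs))
hsv=cv2.cvtColor(cv2.imread('pics/t0.png'),cv2.COLOR_BGR2HSV)[255:300,405:450]
m=cv2.inRange(hsv,(50,80,40),(80,255,255));ys,xs=np.nonzero(m);print('top green',xs.mean()+405,ys.mean()+255,len(xs))
s=read_state();print(s['eef_pos'])
E
```

```text
ledge [ 0.54093823  0.03287587 -0.21866785] sg -1 [ 1.5  0.5  0.8 -1.1 -0.1  1.  -0.4 -1.9 -0.8  2.7 -1.  -1.3]
brass [array([83.6, 88.7]), array([ 82.1, -20.3]), array([  6.8, -20.1]), array([ 6.9, 88.3])] [0.59213315 0.05647865 0.066     ] [44.9 34.1]
ledge axes x,y [ 0.9761873  -0.21692938] [0.21692938 0.9761873 ]
0.04 [ 0.47306369 -0.34840451  0.04      ] [388.71823946 214.17521182]
0.045 [ 0.47249575 -0.34735266  0.045     ] [388.90222298 213.04429996]
0.05 [ 0.4719278 -0.3463008  0.05     ] [389.08713179 211.90749349]
0.055 [ 0.47135985 -0.34524894  0.055     ] [389.27297257 210.76474808]
knob [ 0.66244338 -0.3840992   0.02      ]
side green 388.75384615384615 212.6153846153846 65
top green 426.93243243243245 274.8310810810811 148
[ 0.29390709 -0.57904303  0.22576719]
```

Brass plate: ledge coordinates (45, 34) mm, with its trailing edge at y of about +89. It needs a push of about 166 mm. I'll move above the lane behind the plate, with the jaws across the lane.

Request:
step_arm([
  {"x": 0.608, "y": -0.498, "z": 0, "rz": -50.6, "gripper": 0.025},
  {"x": 0.608, "y": -0.498, "z": 0, "rz": -50.6, "gripper": 0.025},
  {"x": 0.608, "y": -0.498, "z": 0, "rz": -50.6, "gripper": 0.025},
  {"x": 0.608, "y": -0.498, "z": 0, "rz": -50.6, "gripper": 0.025},
  {"x": 0.608, "y": -0.498, "z": 0, "rz": -50.6, "gripper": 0.025},
  {"x": 0.608, "y": -0.498, "z": 0, "rz": -50.6, "gripper": 0.025},
  {"x": 0.608, "y": -0.498, "z": 0, "rz": -50.6, "gripper": 0.025},
  {"x": 0.608, "y": -0.498, "z": 0, "rz": -50.6, "gripper": 0.025},
  {"x": 0.608, "y": -0.498, "z": 0, "rz": -50.6, "gripper": 0.025},
  {"x": 0.608, "y": -0.498, "z": 0, "rz": -50.6, "gripper": 0.025},
  {"x": 0.608, "y": -0.498, "z": 0, "rz": -50.6, "gripper": 0.025},
  {"x": 0.608, "y": -0.498, "z": 0, "rz": -50.6, "gripper": 0.025},
])

```text
invalid input
```

```bash
cat >> h.py <<'E'
LP=np.array([0.54094,0.03288]);LA=R.from_euler('z',-.21867).as_matrix()[:2,:2]
def go(p,yaw=None):
    s=read_state();M=R.from_rotvec(s['tcp_rot']);e=np.array(s['eef_pos'])
    # target: pointing down, tool x heading yaw
    T=R.from_matrix(np.array([[np.cos(yaw),np.sin(yaw),0],[np.sin(yaw),-np.cos(yaw),0],[0,0,-1]]).astype(float))
    print('t',round(s['time_s'],2),'pos',e.round(4),'ledge',(LA.T@(e[:2]-LP)*1e3).round(1),'F',np.round(s['force'],1),'op',round(s['opening'],4))
    print('shift',M.inv().apply(np.array(p)-e).round(4),'turn',np.degrees((M.inv()*T).as_rotvec()).round(2))
def led(x,y,z): return np.r_[LP+LA@[x/1e3,y/1e3],z]
YL=np.pi/2-.21867
E
python3 -c "
from h import *
go(led(47,120,.2),YL)"
```

```text
t 0.1 pos [ 0.2939 -0.579   0.2258] ledge [-108.4 -650.9] F [-1.  -0.7 -0. ] op 0.0919
shift [ 0.6098 -0.4966  0.0267] turn [-9.000e-02 -5.000e-02 -5.056e+01]
```

Request:
step_arm([
  {"x": 0.05, "y": -0.04, "z": 0.0, "rx": 0.0, "ry": 0.0, "rz": -8.0, "gripper": 0.025},
], newtons=20)

```text
time_s: 0.2
eef_pos: [0.3091, -0.5397, 0.2248]
tcp_rot: [3.001, 0.929, -0.006]
force: [-0.1, -0.0, -0.3]
opening: 0.0876
```

```bash
python3 -c "
from h import *
go(led(47,120,.2),YL)"
```

```text
t 0.2 pos [ 0.3091 -0.5397  0.2248] ledge [-102.1 -609.2] F [-0.1 -0.  -0.3] op 0.0876
shift [ 0.6345 -0.3891  0.023 ] turn [ -0.12   0.17 -43.08]
```

Request:
step_arm([
  {"x": 0.634, "y": -0.389, "z": 0.01, "rx": 0.0, "ry": 0.0, "rz": -43.0, "gripper": 0.025},
  {"x": 0.634, "y": -0.389, "z": 0.01, "rx": 0.0, "ry": 0.0, "rz": -43.0, "gripper": 0.025},
  {"x": 0.634, "y": -0.389, "z": 0.01, "rx": 0.0, "ry": 0.0, "rz": -43.0, "gripper": 0.025},
  {"x": 0.634, "y": -0.389, "z": 0.01, "rx": 0.0, "ry": 0.0, "rz": -43.0, "gripper": 0.025},
  {"x": 0.634, "y": -0.389, "z": 0.01, "rx": 0.0, "ry": 0.0, "rz": -43.0, "gripper": 0.025},
  {"x": 0.634, "y": -0.389, "z": 0.01, "rx": 0.0, "ry": 0.0, "rz": -43.0, "gripper": 0.025},
  {"x": 0.634, "y": -0.389, "z": 0.01, "rx": 0.0, "ry": 0.0, "rz": -43.0, "gripper": 0.025},
  {"x": 0.634, "y": -0.389, "z": 0.01, "rx": 0.0, "ry": 0.0, "rz": -43.0, "gripper": 0.025},
  {"x": 0.634, "y": -0.389, "z": 0.01, "rx": 0.0, "ry": 0.0, "rz": -43.0, "gripper": 0.025},
  {"x": 0.634, "y": -0.389, "z": 0.01, "rx": 0.0, "ry": 0.0, "rz": -43.0, "gripper": 0.025},
  {"x": 0.634, "y": -0.389, "z": 0.01, "rx": 0.0, "ry": 0.0, "rz": -43.0, "gripper": 0.025},
  {"x": 0.634, "y": -0.389, "z": 0.01, "rx": 0.0, "ry": 0.0, "rz": -43.0, "gripper": 0.025},
], newtons=20)

```text
time_s: 1.4
eef_pos: [0.5576, 0.0163, 0.215]
tcp_rot: [-2.452, -1.963, 0.006]
force: [0.4, -0.9, 0.5]
opening: 0.0248
```

```bash
python3 -c "
from h import *
go(led(47,120,.1),YL)"
```

```text
t 1.4 pos [0.5576 0.0163 0.215 ] ledge [ 19.8 -12.6] F [ 0.4 -0.9  0.5] op 0.0248
shift [0.1329 0.0273 0.1146] turn [-0.2   0.14 -0.11]
```

Request:
step_arm([
  {"x": 0.045, "y": 0.009, "z": 0.0, "rx": 0.0, "ry": 0.0, "rz": 0.0, "gripper": 0.025},
  {"x": 0.09, "y": 0.018, "z": 0.0, "rx": 0.0, "ry": 0.0, "rz": 0.0, "gripper": 0.025},
  {"x": 0.133, "y": 0.027, "z": 0.0, "rx": 0.0, "ry": 0.0, "rz": 0.0, "gripper": 0.025},
  {"x": 0.133, "y": 0.027, "z": 0.0, "rx": -0.2, "ry": 0.1, "rz": -0.1, "gripper": 0.025},
  {"x": 0.133, "y": 0.027, "z": 0.04, "rx": -0.2, "ry": 0.1, "rz": -0.1, "gripper": 0.025},
  {"x": 0.133, "y": 0.027, "z": 0.08, "rx": -0.2, "ry": 0.1, "rz": -0.1, "gripper": 0.025},
  {"x": 0.133, "y": 0.027, "z": 0.12, "rx": -0.2, "ry": 0.1, "rz": -0.1, "gripper": 0.025},
  {"x": 0.133, "y": 0.027, "z": 0.12, "rx": -0.2, "ry": 0.1, "rz": -0.1, "gripper": 0.025},
  {"x": 0.133, "y": 0.027, "z": 0.12, "rx": -0.2, "ry": 0.1, "rz": -0.1, "gripper": 0.025},
], newtons=20)

```text
time_s: 2.3
eef_pos: [0.6121, 0.1397, 0.0945]
tcp_rot: [-2.45, -1.965, 0.003]
force: [-0.1, 1.0, -0.3]
opening: 0.0252
```

```bash
python3 -c "
from h import *
go(led(47,120,.0625),YL)
im=snap('top','t1.png')[185:310,190:450]
im2=snap('side','s1.png')[210:320,220:400]
a=cv2.resize(im,None,fx=3,fy=3,interpolation=2)[:,:780];b=cv2.resize(im2,None,fx=2,fy=2,interpolation=2);c=np.zeros((a.shape[0]+220,780,3),np.uint8);c[:a.shape[0]]=a;c[a.shape[0]:,:360]=b
cv2.imwrite('pics/c1.png',c[:,:,::-1])"
```

```text
t 2.3 pos [0.6121 0.1397 0.0945] ledge [ 46.3 119.7] F [-0.1  1.  -0.3] op 0.0252
shift [0.0003 0.0008 0.032 ] turn [-0.1   0.06 -0.02]
```

View pics/c1.png

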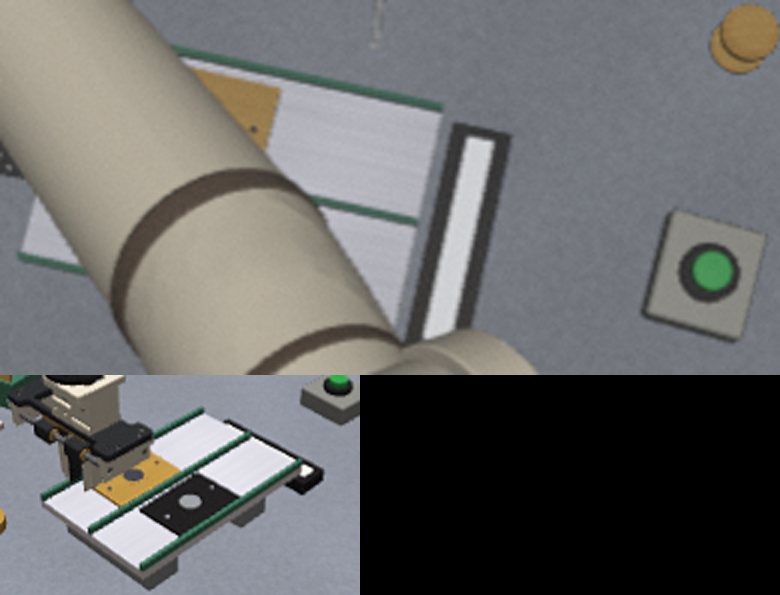

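The crops show the fingers above the brass lane, behind the plate's trailing edge and between the ribs (side crop around (95,470)). Now descending.

Request:
step_arm([
  {"x": 0.0, "y": 0.001, "z": 0.015, "rx": 0.0, "ry": 0.0, "rz": 0.0, "gripper": 0.025},
  {"x": 0.0, "y": 0.001, "z": 0.024, "rx": 0.0, "ry": 0.0, "rz": 0.0, "gripper": 0.025},
  {"x": 0.0, "y": 0.001, "z": 0.029, "rx": 0.0, "ry": 0.0, "rz": 0.0, "gripper": 0.025},
  {"x": 0.0, "y": 0.001, "z": 0.032, "rx": 0.0, "ry": 0.0, "rz": 0.0, "gripper": 0.025},
  {"x": 0.0, "y": 0.001, "z": 0.032, "rx": 0.0, "ry": 0.0, "rz": 0.0, "gripper": 0.025},
], newtons=20)

```text
time_s: 2.9
eef_pos: [0.6148, 0.1403, 0.0644]
tcp_rot: [2.45, 1.965, 0.003]
force: [0.1, 0.6, 0.5]
opening: 0.025
```

```bash
python3 -c "
from h import *
go(led(47,95,.0625),YL)"
```

```text
t 2.9 pos [0.6148 0.1403 0.0644] ledge [ 48.8 120.9] F [0.1 0.6 0.5] op 0.025
shift [-0.0259 -0.0018  0.0019] turn [ 0.12 -0.04 -0.01]
```

Request:
step_arm([
  {"x": -0.006, "y": -0.002, "z": 0.002, "rx": 0.1, "ry": 0.0, "rz": 0.0, "gripper": 0.025},
  {"x": -0.012, "y": -0.002, "z": 0.002, "rx": 0.1, "ry": 0.0, "rz": 0.0, "gripper": 0.025},
  {"x": -0.017, "y": -0.002, "z": 0.002, "rx": 0.1, "ry": 0.0, "rz": 0.0, "gripper": 0.025},
  {"x": -0.022, "y": -0.002, "z": 0.002, "rx": 0.1, "ry": 0.0, "rz": 0.0, "gripper": 0.025},
  {"x": -0.027, "y": -0.002, "z": 0.002, "rx": 0.1, "ry": 0.0, "rz": 0.0, "gripper": 0.025},
  {"x": -0.032, "y": -0.002, "z": 0.002, "rx": 0.1, "ry": 0.0, "rz": 0.0, "gripper": 0.025},
  {"x": -0.037, "y": -0.002, "z": 0.002, "rx": 0.1, "ry": 0.0, "rz": 0.0, "gripper": 0.025},
  {"x": -0.042, "y": -0.002, "z": 0.002, "rx": 0.1, "ry": 0.0, "rz": 0.0, "gripper": 0.025},
], newtons=20)

```text
time_s: 3.7
eef_pos: [0.6038, 0.0997, 0.0626]
tcp_rot: [-2.45, -1.966, -0.002]
force: [0.2, 1.6, -0.6]
opening: 0.0247
```

```bash
python3 -c "
from h import *
go(led(47,-20,.0625),YL)
im2=snap('side','s2.png')[210:320,220:400]
cv2.imwrite('pics/c2.png',cv2.resize(im2,None,fx=4,fy=4,interpolation=2)[:,:,::-1])"
```

```text
t 3.7 pos [0.6038 0.0997 0.0626] ledge [46.8 78.8] F [ 0.2  1.6 -0.6] op 0.0247
shift [-0.0988  0.0002 -0.0001] turn [ 0.03 -0.07 -0.  ]
```

View pics/c2.png

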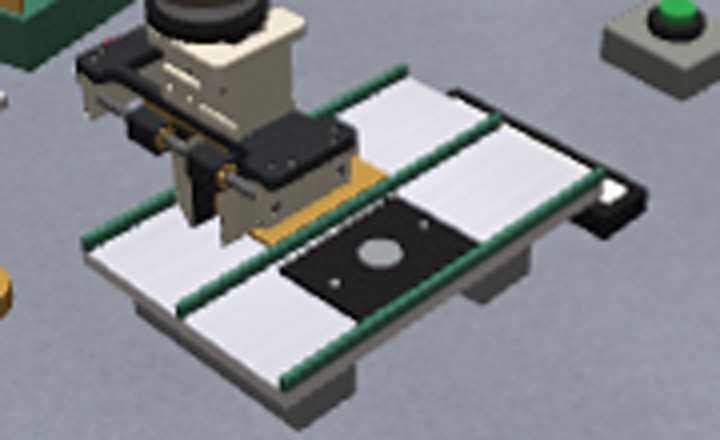

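The plate is in contact and sliding (about 1.6 N), and the fingers are between the ribs. I'll continue.

Request:
step_arm([
  {"x": -0.007, "y": 0.0, "z": 0.0, "rx": 0.0, "ry": 0.0, "rz": 0.0, "gripper": 0.025},
  {"x": -0.014, "y": 0.0, "z": 0.0, "rx": 0.0, "ry": 0.0, "rz": 0.0, "gripper": 0.025},
  {"x": -0.021, "y": 0.0, "z": 0.0, "rx": 0.0, "ry": 0.0, "rz": 0.0, "gripper": 0.025},
  {"x": -0.028, "y": 0.0, "z": 0.0, "rx": 0.0, "ry": 0.0, "rz": 0.0, "gripper": 0.025},
  {"x": -0.035, "y": 0.0, "z": 0.0, "rx": 0.0, "ry": 0.0, "rz": 0.0, "gripper": 0.025},
  {"x": -0.042, "y": 0.0, "z": 0.0, "rx": 0.0, "ry": 0.0, "rz": 0.0, "gripper": 0.025},
  {"x": -0.049, "y": 0.0, "z": 0.0, "rx": 0.0, "ry": 0.0, "rz": 0.0, "gripper": 0.025},
  {"x": -0.056, "y": 0.0, "z": 0.0, "rx": 0.0, "ry": 0.0, "rz": 0.0, "gripper": 0.025},
  {"x": -0.063, "y": 0.0, "z": 0.0, "rx": 0.0, "ry": 0.0, "rz": 0.0, "gripper": 0.025},
  {"x": -0.07, "y": 0.0, "z": 0.0, "rx": 0.0, "ry": 0.0, "rz": 0.0, "gripper": 0.025},
  {"x": -0.077, "y": 0.0, "z": 0.0, "rx": 0.0, "ry": 0.0, "rz": 0.0, "gripper": 0.025},
  {"x": -0.084, "y": 0.0, "z": 0.0, "rx": 0.0, "ry": 0.0, "rz": 0.0, "gripper": 0.025},
], newtons=20)

```text
time_s: 4.95
eef_pos: [0.5853, 0.016, 0.0625]
tcp_rot: [2.451, 1.964, 0.001]
force: [0.7, 3.7, 2.1]
opening: 0.025
```

```bash
python3 -c "
from h import *
go(led(47,-45,.0625),YL)"
```

```text
t 4.95 pos [0.5853 0.016  0.0625] ledge [47.  -6.9] F [0.7 3.7 2.1] op 0.025
shift [-0.0381  0.0001  0.    ] turn [ 0.03 -0.01 -0.06]
```

Next I'll push slowly to TCP y of about -45 (about 38 mm), then measure the overhang.

Request:
step_arm([
  {"x": -0.005, "y": 0.0, "z": 0.0, "rx": 0.0, "ry": 0.0, "rz": 0.0, "gripper": 0.025},
  {"x": -0.01, "y": 0.0, "z": 0.0, "rx": 0.0, "ry": 0.0, "rz": 0.0, "gripper": 0.025},
  {"x": -0.015, "y": 0.0, "z": 0.0, "rx": 0.0, "ry": 0.0, "rz": 0.0, "gripper": 0.025},
  {"x": -0.02, "y": 0.0, "z": 0.0, "rx": 0.0, "ry": 0.0, "rz": 0.0, "gripper": 0.025},
  {"x": -0.025, "y": 0.0, "z": 0.0, "rx": 0.0, "ry": 0.0, "rz": 0.0, "gripper": 0.025},
  {"x": -0.03, "y": 0.0, "z": 0.0, "rx": 0.0, "ry": 0.0, "rz": 0.0, "gripper": 0.025},
  {"x": -0.034, "y": 0.0, "z": 0.0, "rx": 0.0, "ry": 0.0, "rz": 0.0, "gripper": 0.025},
  {"x": -0.038, "y": 0.0, "z": 0.0, "rx": 0.0, "ry": 0.0, "rz": 0.0, "gripper": 0.025},
], newtons=20)

```text
time_s: 5.75
eef_pos: [0.5769, -0.0213, 0.0625]
tcp_rot: [2.451, 1.965, 0.001]
force: [1.0, 4.1, 1.4]
opening: 0.0247
```

```bash
python3 -c "
from h import *
go(led(47,-67.5,.0625),YL)
im=snap('top','t3.png')[185:310,190:450]
im2=snap('side','s3.png')[210:300,270:400]
a=cv2.resize(im,None,fx=3,fy=3,interpolation=2)[:,:780];b=cv2.resize(im2,None,fx=2.5,fy=2.5,interpolation=2);c=np.zeros((600,780,3),np.uint8);c[:375]=a;c[375:,:325]=b
cv2.imwrite('pics/c3.png',c[:,:,::-1])"
```

```text
t 5.75 pos [ 0.5769 -0.0213  0.0625] ledge [ 46.9 -45.1] F [1.  4.1 1.4] op 0.0247
shift [-0.0224  0.0001  0.    ] turn [ 0.03 -0.02 -0.05]
```

View pics/c3.png

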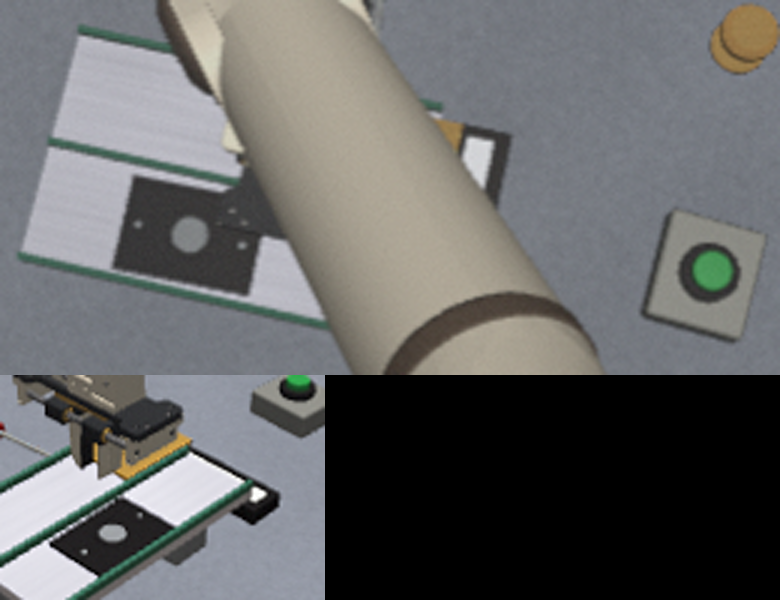

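The plate's leading edge shows at crop (464,123)–(459,150), already past the ledge end near (441,106).

```bash
python3 -c "
from h import *
for c in [(464,123),(459,148)]: print((LA.T@(cr(*c,.066)[:2]-LP)*1e3).round(1))
for y in (-160,-164.5,-168): p=w2px('top',led(82,y,.066)); print(y,(p-[190,185])*3+1)
for c in [(443,104,.07),(281,88,.066),(259,179,.066)]: print((LA.T@(cr(*c)[:2]-LP)*1e3).round(1))
im=cv2.imread('pics/t3.png')[215:255,325:365]
cv2.imwrite('pics/c4.png',cv2.resize(im,None,fx=14,fy=14,interpolation=2))
"
```

```text
[  85.3 -168.5]
[  64.8 -168.8]
-160 [452.64107449 124.7943481 ]
-164.5 [458.20325631 125.98348827]
-168 [462.53055395 126.90869629]
[  95.9 -149.1]
[ 82.1 -20.3]
[  6.8 -20.1]
```

View pics/c4.png

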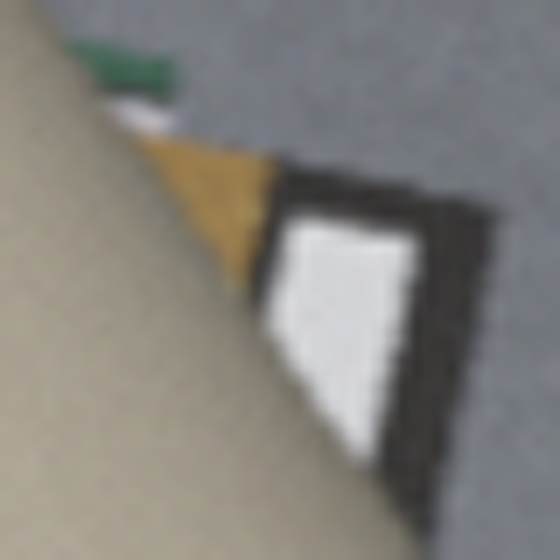

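The leading edge measures y of about -168, so the overhang is about 18–19 mm. The target is -187, so I'll push another 18 mm slowly and then back off.

Request:
step_arm([
  {"x": -0.003, "y": 0.0, "z": 0.0, "rx": 0.0, "ry": 0.0, "rz": 0.0, "gripper": 0.025},
  {"x": -0.006, "y": 0.0, "z": 0.0, "rx": 0.0, "ry": 0.0, "rz": 0.0, "gripper": 0.025},
  {"x": -0.009, "y": 0.0, "z": 0.0, "rx": 0.0, "ry": 0.0, "rz": 0.0, "gripper": 0.025},
  {"x": -0.012, "y": 0.0, "z": 0.0, "rx": 0.0, "ry": 0.0, "rz": 0.0, "gripper": 0.025},
  {"x": -0.014, "y": 0.0, "z": 0.0, "rx": 0.0, "ry": 0.0, "rz": 0.0, "gripper": 0.025},
  {"x": -0.016, "y": 0.0, "z": 0.0, "rx": 0.0, "ry": 0.0, "rz": 0.0, "gripper": 0.025},
  {"x": -0.018, "y": 0.0, "z": 0.0, "rx": 0.0, "ry": 0.0, "rz": 0.0, "gripper": 0.025},
  {"x": -0.018, "y": 0.0, "z": 0.0, "rx": 0.0, "ry": 0.0, "rz": 0.0, "gripper": 0.025},
  {"x": -0.008, "y": 0.0, "z": 0.0, "rx": 0.0, "ry": 0.0, "rz": 0.0, "gripper": 0.025},
  {"x": 0.01, "y": 0.0, "z": 0.0, "rx": 0.0, "ry": 0.0, "rz": 0.0, "gripper": 0.025},
  {"x": 0.02, "y": 0.0, "z": -0.03, "rx": 0.0, "ry": 0.0, "rz": 0.0, "gripper": 0.025},
  {"x": 0.02, "y": 0.0, "z": -0.075, "rx": 0.0, "ry": 0.0, "rz": 0.0, "gripper": 0.0},
], newtons=20)

```text
time_s: 7.05
eef_pos: [0.5785, -0.001, 0.1355]
tcp_rot: [-2.447, -1.964, 0.008]
force: [1.5, -0.2, 0.5]
opening: 0.0204
```

```bash
python3 -c "
from h import *
go([.4722,-.347,.15],YL)"
```

```text
t 7.05 pos [ 0.5785 -0.001   0.1355] ledge [ 44.1 -24.9] F [ 1.5 -0.2  0.5] op 0.0204
shift [-0.3608 -0.0291 -0.0138] turn [-0.37  0.09  0.04]
```

Request:
step_arm([
  {"x": 0.0, "y": 0.0, "z": -0.025, "rx": 0.0, "ry": 0.0, "rz": 0.0, "gripper": 0.0},
  {"x": -0.04, "y": -0.003, "z": -0.025, "rx": -0.4, "ry": 0.1, "rz": 0.0, "gripper": 0.0},
  {"x": -0.08, "y": -0.006, "z": -0.025, "rx": -0.4, "ry": 0.1, "rz": 0.0, "gripper": 0.0},
  {"x": -0.12, "y": -0.01, "z": -0.025, "rx": -0.4, "ry": 0.1, "rz": 0.0, "gripper": 0.0},
  {"x": -0.16, "y": -0.013, "z": -0.025, "rx": -0.4, "ry": 0.1, "rz": 0.0, "gripper": 0.0},
  {"x": -0.2, "y": -0.016, "z": -0.025, "rx": -0.4, "ry": 0.1, "rz": 0.0, "gripper": 0.0},
  {"x": -0.24, "y": -0.019, "z": -0.025, "rx": -0.4, "ry": 0.1, "rz": 0.0, "gripper": 0.0},
  {"x": -0.28, "y": -0.023, "z": -0.025, "rx": -0.4, "ry": 0.1, "rz": 0.0, "gripper": 0.0},
  {"x": -0.32, "y": -0.026, "z": -0.025, "rx": -0.4, "ry": 0.1, "rz": 0.0, "gripper": 0.0},
  {"x": -0.361, "y": -0.029, "z": -0.025, "rx": -0.4, "ry": 0.1, "rz": 0.0, "gripper": 0.0},
  {"x": -0.361, "y": -0.029, "z": -0.02, "rx": -0.4, "ry": 0.1, "rz": 0.0, "gripper": 0.0},
  {"x": -0.361, "y": -0.029, "z": 0.03, "rx": -0.4, "ry": 0.1, "rz": 0.0, "gripper": 0.0},
], newtons=20)

```text
time_s: 8.25
eef_pos: [0.4751, -0.3521, 0.1105]
tcp_rot: [2.446, 1.953, 0.003]
force: [1.8, -0.6, -0.7]
opening: 0.0005
```

```bash
python3 -c "
from h import *
go([.4722,-.347,.06],YL)
im=snap('top','t5.png')[185:310,190:450]
im2=snap('side','s5.png')[170:260,300:450]
a=cv2.resize(im,None,fx=3,fy=3,interpolation=2)[:,:780];b=cv2.resize(im2,None,fx=2.5,fy=2.5,interpolation=2);c=np.zeros((600,780,3),np.uint8);c[:375]=a;c[375:,:375]=b
cv2.imwrite('pics/c5.png',c[:,:,::-1])"
```

```text
t 8.25 pos [ 0.4751 -0.3521  0.1105] ledge [  19.3 -390.1] F [ 1.8 -0.6 -0.7] op 0.0005
shift [ 0.0046 -0.0045  0.0504] turn [ 0.57  0.34 -0.24]
```

View pics/c5.png

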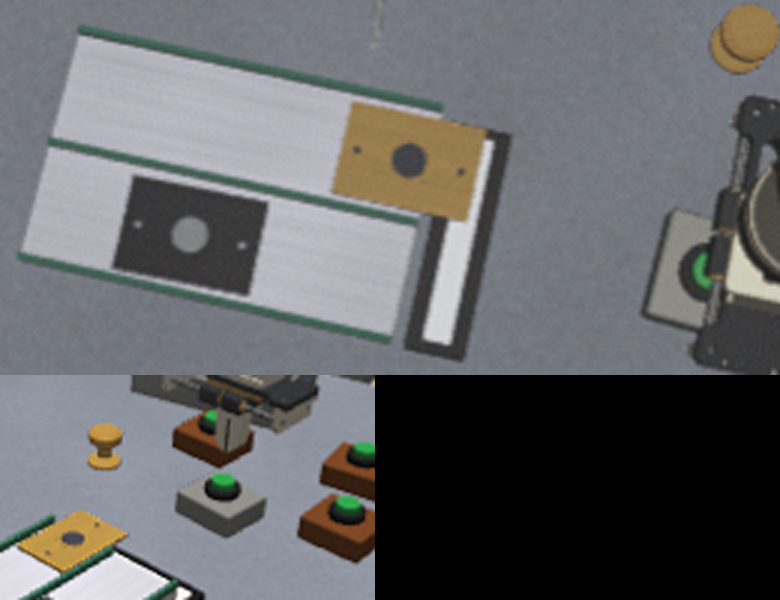

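```bash
python3 -c "
from h import *
print([(LA.T@(cr(*c,.066)[:2]-LP)*1e3).round(1) for c in [(352,101),(488,130),(466,221),(331,192),(441,104),(416,221)]])
go([.4722,-.347,.06],YL)"
```

```text
[array([ 83.8, -77.9]), array([  83.9, -188.2]), array([   9. , -186.2]), array([  8.8, -77.9]), array([  96.5, -147.5]), array([   0.6, -148. ])]
t 8.35 pos [ 0.4671 -0.3454  0.1006] ledge [   9.9 -385.3] F [-1.   0.4 -0.3] op 0.0004
shift [-0.0006  0.0058  0.0405] turn [-0.57 -0.22 -0.03]
```

The plate's centre is at y of about -132 mm, with about 38 mm of overhang, flat. Next I'll settle above the green button and descend.

Request:
step_arm([
  {"x": 0.0, "y": 0.005, "z": 0.01, "rx": 0.0, "ry": 0.0, "rz": 0.0, "gripper": 0.0},
  {"x": 0.0, "y": 0.005, "z": 0.02, "rx": -0.5, "ry": -0.2, "rz": 0.0, "gripper": 0.0},
  {"x": 0.0, "y": 0.005, "z": 0.03, "rx": -0.5, "ry": -0.2, "rz": 0.0, "gripper": 0.0},
  {"x": 0.0, "y": 0.005, "z": 0.04, "rx": -0.5, "ry": -0.2, "rz": 0.0, "gripper": 0.0},
  {"x": 0.0, "y": 0.005, "z": 0.04, "rx": -0.5, "ry": -0.2, "rz": 0.0, "gripper": 0.0},
  {"x": 0.0, "y": 0.005, "z": 0.04, "rx": -0.5, "ry": -0.2, "rz": 0.0, "gripper": 0.0},
])

```text
time_s: 8.95
eef_pos: [0.4717, -0.3462, 0.0607]
tcp_rot: [-2.45, -1.965, 0.001]
force: [0.1, 0.4, 0.2]
opening: 0.0003
```

```bash
python3 -c "
from h import *
go([.4722,-.347,.05],YL)"
```

```text
t 8.95 pos [ 0.4717 -0.3462  0.0607] ledge [  14.7 -385. ] F [0.1 0.4 0.2] op 0.0003
shift [-0.0007  0.0006  0.0107] turn [-0.07 -0.02 -0.02]
```

Request:
step_arm([
  {"x": 0.0, "y": 0.0, "z": 0.004, "rx": 0.0, "ry": 0.0, "rz": 0.0, "gripper": 0.0},
  {"x": 0.0, "y": 0.0, "z": 0.007, "rx": 0.0, "ry": 0.0, "rz": 0.0, "gripper": 0.0},
  {"x": 0.0, "y": 0.0, "z": 0.01, "rx": 0.0, "ry": 0.0, "rz": 0.0, "gripper": 0.0},
  {"x": 0.0, "y": 0.0, "z": 0.012, "rx": 0.0, "ry": 0.0, "rz": 0.0, "gripper": 0.0},
  {"x": 0.0, "y": 0.0, "z": 0.012, "rx": 0.0, "ry": 0.0, "rz": 0.0, "gripper": 0.0},
])

```text
time_s: 9.45
eef_pos: [0.4727, -0.3467, 0.051]
tcp_rot: [2.45, 1.965, -0.002]
force: [-4.4, 2.5, 18.9]
opening: 0.0005
```

18.9 N at z = 0.051 suggests the button has bottomed. I'll back off in small steps and use the force against height to confirm.

Request:
step_arm([
  {"x": 0.0, "y": 0.0, "z": 0.0, "rx": 0.0, "ry": 0.0, "rz": 0.0, "gripper": 0.0},
  {"x": 0.0, "y": 0.0, "z": 0.0, "rx": 0.0, "ry": 0.0, "rz": 0.0, "gripper": 0.0},
])

```text
time_s: 9.65
eef_pos: [0.4727, -0.3468, 0.0517]
tcp_rot: [2.45, 1.964, -0.003]
force: [-0.8, 0.4, 4.1]
opening: 0.0005
```

Request:
step_arm([
  {"x": 0.0, "y": 0.0, "z": -0.001, "rx": 0.0, "ry": 0.0, "rz": 0.0, "gripper": 0.0},
  {"x": 0.0, "y": 0.0, "z": -0.001, "rx": 0.0, "ry": 0.0, "rz": 0.0, "gripper": 0.0},
])

```text
time_s: 9.85
eef_pos: [0.4728, -0.3468, 0.0528]
tcp_rot: [2.449, 1.964, -0.003]
force: [0.0, 0.5, 3.1]
opening: 0.0004
```

Request:
step_arm([
  {"x": 0.0, "y": 0.0, "z": -0.0015, "rx": 0.0, "ry": 0.0, "rz": 0.0, "gripper": 0.0},
  {"x": 0.0, "y": 0.0, "z": -0.0015, "rx": 0.0, "ry": 0.0, "rz": 0.0, "gripper": 0.0},
])

```text
time_s: 10.05
eef_pos: [0.4727, -0.3468, 0.0543]
tcp_rot: [2.45, 1.964, -0.003]
force: [-0.1, 0.1, 2.7]
opening: 0.0001
```

Request:
step_arm([
  {"x": 0.0, "y": 0.0, "z": -0.002, "rx": 0.0, "ry": 0.0, "rz": 0.0, "gripper": 0.0},
  {"x": 0.0, "y": 0.0, "z": -0.002, "rx": 0.0, "ry": 0.0, "rz": 0.0, "gripper": 0.0},
])

```text
time_s: 10.25
eef_pos: [0.4727, -0.3468, 0.0563]
tcp_rot: [2.45, 1.964, -0.002]
force: [0.5, 0.1, 1.9]
opening: 0.0009
```

Request:
step_arm([
  {"x": 0.0, "y": 0.0, "z": -0.003, "rx": 0.0, "ry": 0.0, "rz": 0.0, "gripper": 0.0},
  {"x": 0.0, "y": 0.0, "z": -0.003, "rx": 0.0, "ry": 0.0, "rz": 0.0, "gripper": 0.0},
])

```text
time_s: 10.45
eef_pos: [0.4727, -0.3469, 0.0594]
tcp_rot: [2.45, 1.964, -0.002]
force: [0.7, -0.6, -0.8]
opening: 0.0006
```

The force fell steadily from 4.1 N to about 0 over 6 mm, with a hard stop at 0.051. That matches a fully pressed button that sprang back. Retreating.

Request:
step_arm([
  {"x": 0.0, "y": 0.0, "z": -0.03, "rx": 0.0, "ry": 0.0, "rz": 0.0, "gripper": 0.0},
  {"x": 0.0, "y": 0.0, "z": -0.07, "rx": 0.0, "ry": 0.0, "rz": 0.0, "gripper": 0.0},
  {"x": -0.03, "y": 0.0, "z": -0.1, "rx": 0.0, "ry": 0.0, "rz": 0.0, "gripper": 0.0},
  {"x": -0.07, "y": 0.0, "z": -0.12, "rx": 0.0, "ry": 0.0, "rz": 0.0, "gripper": 0.0},
  {"x": -0.1, "y": 0.0, "z": -0.12, "rx": 0.0, "ry": 0.0, "rz": 0.0, "gripper": 0.0},
  {"x": -0.1, "y": 0.0, "z": -0.12, "rx": 0.0, "ry": 0.0, "rz": 0.0, "gripper": 0.0},
  {"x": -0.1, "y": 0.0, "z": -0.12, "rx": 0.0, "ry": 0.0, "rz": 0.0, "gripper": 0.0},
  {"x": -0.1, "y": 0.0, "z": -0.12, "rx": 0.0, "ry": 0.0, "rz": 0.0, "gripper": 0.0},
])

```text
time_s: 11.25
eef_pos: [0.4513, -0.4425, 0.1791]
tcp_rot: [2.449, 1.967, -0.001]
force: [0.8, 0.9, -0.4]
opening: 0.0001
```

```bash
python3 -c "
from h import *
im=snap('top','t6.png')[120:310,130:450]
im2=snap('side','s6.png')[170:260,300:450]
a=cv2.resize(im,None,fx=2,fy=2,interpolation=2);b=cv2.resize(im2,None,fx=2.3,fy=2.3,interpolation=2);c=np.zeros((590,640,3),np.uint8);c[:380]=a;c[380:380+207,:345]=b[:207]
cv2.imwrite('pics/c6.png',c[:,:,::-1]);s=read_state();print(s['eef_pos'],s['force'],np.abs(s['qvel']).max())"
```

```text
[ 0.45159186 -0.44239644  0.17932836] [-0.0279207  -0.89972389  0.48468947] 0.0040379669684872605
```

View pics/c6.png

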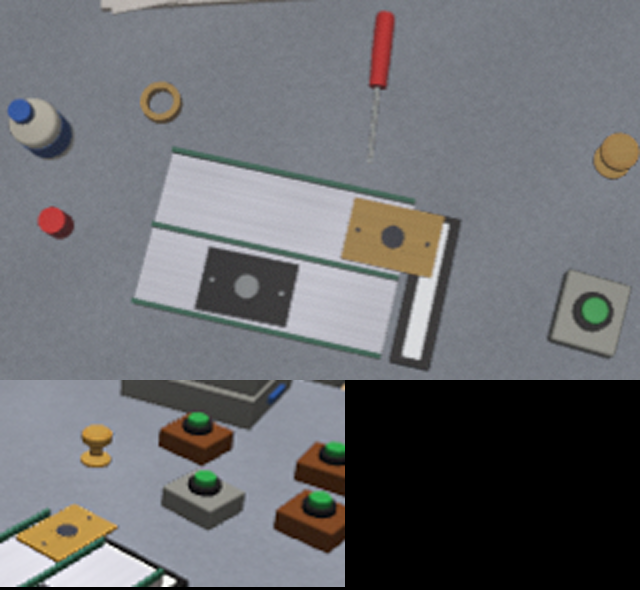

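The brass plate overhangs the light bar and lies flat, around (393,237). The button is up at (594,310), the black plate and the bystanders haven't moved, and the arm is clear. Handing in.

```bash
python3 -c "
from bench import *
print(finish_job())"
```

```text
the job is handed in; nothing more can be done
None
```

I pushed the brass plate along its lane with the fingers low behind it. I then pressed the green button on the grey box, let it go, and handed the job in at about 11.4 s; the hand-in reports no verdict.

- **Plate:** its centre measured y of about -132 mm in the ledge frame, with about 38 mm past the open end and lying flat. I measured this just before the press, and it looked unchanged in the last picture.
- **Button:** there was a hard stop at TCP height 0.051 m (18.9 N). As I backed off, the force dropped steadily from 4.1 N to zero over about 6 mm. That fits a full press and release; I had no direct reading of the button's travel.
- **Everything else:** in the last picture, the black plate and the bystanders were where they started by eye, and the arm was clear and at rest.
- **Checks that disagreed:**
    - The plate was about 4 mm further along mid-push than the finger width predicted, so I used the camera measurement.
    - My first estimate of the button's height, about 47 mm, was roughly 10 mm too low compared with contact.
    - My first move call was refused as invalid and moved nothing.

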